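# Spot-test a brass latch plate with a spring-nosed probe

## Robot

A 6-joint arm with a two-finger parallel gripper is mounted at the origin on the work surface. World frame = base frame: x ahead of the robot, y to its left, z up, the work surface at z = 0. Lengths are in m, angles in rad, forces in N, time in s.
With the tool pointing down it reaches from about 0.35 to 0.775 m from the base axis. Payload 7.3 kg.
Tool frame: the origin (TCP) lies on the centre line of the jaws, within the pads' length; the fingertips stand ahead of it and the grasp point (between the pads) lies 11 mm behind it (robot.nose_length is the z of the fingertips in the tool frame, in m); z points along the fingers, y is the line along which they close (so a half turn about z gives the same grasp; the last joint's range is limited). The gripper opens to 92 mm and grips with 3 to 60 N. Pads are 19 mm wide; open, the fingers measure 130 mm over their backs; the gripper's body (75 mm by 190 mm) begins 47 mm behind the grasp point.
Start: joints at [-1.312, 0.342, 1.524, -0, 1.275, -0.146], TCP at [0.207, -0.483, 0.235] pointing down, gripper open.
Joint ranges: [-2.53, 2.53], [-0.77, 2.02], [0.04, 2.7], [-1, 4.14], [0.28, 2.66], [-3.11, 3.11]. Speed limits (rad/s): [2.57, 2.57, 3.14, 3.14, 3.14, 3.14].

## Interface

Orientations are given as [roll, pitch, yaw] about the fixed x, y, z axes, in that order (R = Rz(yaw) Ry(pitch) Rx(roll)).
In Python, from cell import robot, cams gives the robot as it stands. The module is installed in compiled form; this text tells all that it offers.
- The arm moves only by the tool carry_out, never from a script. Its argument "deltas" is a list of rows, each a list of 7 numbers: the shift along the tool's x, y, z in cm, then the turn, a rotation vector about the tool's x, y, z in rad, then the opening, from 0 (shut) to 1 (fully open). A call has exactly 8 rows; each row shifts and turns the commanded pose from where the row before left it, along the tool's axes as they then stand; what a row does not reach is not made up. A row lasts 1/12 s, in which the tool goes at most 41.7 mm and 7.16 degrees, less where a joint would pass 70% of its speed; a pose out of reach is approached as far as the arm can. A call is refused whole if a number of a shift passes 4.17 or a number of a turn 0.125, either way. A call with a gripper value outside its range is refused whole. The fingers move at their own pace and stop on an object; "force" is the grip in N (left out, the last holds). Time passes only in rows, so rows that do not move let the fingers close, or fill a call up. It gives the time, the measured TCP pose, the force, the opening and the grip force at its end, in the units of the state.
- robot.observe(): the state, without advancing time (a new reading comes with each control period).
- cams.read_camera(name): name is "scene" or "side" or "wrist"; returns a dict with "image" (480x640x3 uint8, blue, green, red), "depth" (480x640 float32, m along the optical axis (not along the pixel's ray), 0 where there is no reading), "fx", "fy", "cx", "cy" (pixels), "world_to_cam" (4x4, takes a point from world to camera coordinates). Camera axes: x right, y up, looking along -z (the intrinsics and any distortion apply to the point x, -y, -z); pixel columns grow to the right and rows downward; lengths in m; the calibration is good to about 2 mm. A picture is of the moment at which its call begins.
- robot.hand_in(): hands the job in; it is judged then, once.
The state is a dict: "time": time; "qpos": joint angles; "qvel": joint speeds; "joint_efforts": joint torques, N m; "tool_pos": TCP position; "tool_rot": TCP orientation; "contact_force": force on the tool from outside, world axes, zero at the start; "torque": the same for the moment, N m; "opening": finger opening in m; "grip_force": force on a finger pad.
Only numpy, scipy, OpenCV 4.12 (cv2) and the standard library are available. Lean on these libraries where they do the work, as an engineer would, in place of code of your own. Each camera call takes 0.05 s, during which the arm holds its last target. There are 200 camera calls.

## Task

First raise the bench tester's flip-up display until it stands straight up, and leave it standing there. Then take the orange probe out of its wooden rest and set its nose inside the red ring on the brass latch plate, square to the plate's sloping face, pressing lightly so that the spring nose is about half pushed in; never press hard on the plate, and leave the tin, the bowl and the loose latch where they are. Finish while still holding the probe there, steady, in the gripper: do not put it down.

Things in the scene. Friction and masses are not known exactly. Their poses are not given: they have to be found in the camera images.
- display (a joint): angle of the tester's flip-up display, rad: 0 = shut (flat), 1.571 = standing straight up, 2.3 = stop, leaning far back. The hinge is stiff: it stays where it is left; lifting at the carrying bar takes about 4 N. It may start slightly ajar.
- display_hinge (a point): middle of the display's hinge line, 55 mm above the bench at the far edge of the green bench tester (case 155 deep x 180 wide x 53 mm high), 67.5 mm behind the case's middle. y runs along the hinge. Axes turn with the display; from the hinge it runs along its own -x: a grey panel 140 x 180 x 14 mm, screen on the under side, flat on the case when shut.
- display_bar (a point): middle of the display's steel carrying bar: round, 12 mm thick, 120 mm long, parallel to the hinge, on two arms ahead of the panel's free edge; open above and below, 39 mm gap between bar and panel. In the display's own axes it lies 185 mm from the hinge along -x and 9 mm along +z; shut, it is 64 mm above the bench, 40 mm in front of the case.
- probe_grip (a point): on the axis of the loose probe's orange grip, which starts upright in its rest. Grip 22 x 22 mm square, faces along x and y, from 33 mm below this point to 29 above, then a black cap 16 mm wide, 5 tall. z: probe's axis, nose to cap. Below the grip a flange 32 mm wide, 5 thick, that sits on the rest, and a 15 mm sleeve to 78 mm below; free nose tip 98 mm below. About 160 g.
- nose_tip (a point): the very tip of the probe's round-ended brass nose, 8 mm thick; the nose slides 16 mm up into the probe against a spring. z as for the probe.
- nose (a joint): how far the spring nose is pushed in, m: 0 = free, 0.008 = half in, 0.016 = bottomed. The spring pushes back with about 1 N at first touch, 3 N half in, 5 N just before bottoming.
- probe: the whole probe; its origin is on the axis where the free nose tip is, 98 mm under the middle of the grip, z pointing up to the cap.
- rest: the fixed wooden rest of the probe, a block 60 x 60 x 68 mm with an upright hole 20 mm wide right through its middle, in which the probe stands; the origin is the middle of its underside. Lift the probe 62 mm or more to draw it clear.
- spot (a point): centre of the red ring (22 mm outside, 14 mm inside, white with a red dot inside) on the brass plate's face. z is square to the face, pointing away from it; y runs along the plate.
- plate: brass latch plate 50 x 120 x 5 mm fixed on a tilting cradle (90 x 130 mm) in a blue holder (130 x 150 mm), firmly set at a slope that varies, 9 to 24 degrees, leaning to the holder's front. Origin: 10 mm under the middle of the plate's underside; z square to the face, y along the plate. The spot lies at y = +15, z = +15 mm; a brass knuckle stands 10 mm above the face at y = -36 mm.
- tin: yellow tin, 80 mm across, 80 mm tall, a bystander; origin at the middle of its underside.
- bowl: brass bowl of small brass pieces, 92 mm across, 50 mm tall, a bystander; origin at the middle of its underside.
- latch: loose brass barrel latch, 90 x 34 x 34 mm at most, a bystander beside the work; origin at the middle of its underside.
Mind the look-alikes: they are no part of the job. Leave any pink look-alike of the probe alone. Leave any purple look-alike of the rest alone.

How it is judged:
By the outcome, as a careful person would: the job done as asked, in the order asked, and still so for the second after the job is handed in, while the arm keeps its last pose, push and grip.
It also fails if it takes over 61 s, if anything falls off the work surface, if the arm or the gripper's body presses on something with over 40 N, if the wrist force passes 120 N, or if a joint passes its speed limit or range.

## Working session

There is one attempt and no reset: what is moved stays moved. The work goes in short steps, Python scripts to look and compute and a tool call to move; the robot and the scene stay as the last step left them, time stands still between calls to the robot, and variables do not carry over. Pictures are saved under pics/ and viewed, at most 11 in all, crops included, and the job is handed in when it is done.

Besides the shell and the picture viewer there is one more tool, called after "Request:" as a command line: name --pt "numbers of a row" for each row, then --argument value for the rest. carry_out: Moves the arm, as the interface text tells. Its arguments: {"type":"object","properties":{"deltas":{"type":"array","items":{"type":"array","items":{"type":"number"}}},"force":{"type":"number"}},"required":["deltas"]}

```bash
mkdir -p pics; cat > h.py <<'E'
import numpy as np, cv2, pickle
from scipy.spatial.transform import Rotation as R
from cell import robot, cams
def cam(n):
    c=cams.read_camera(n); c['image']=np.asarray(c['image']); return c
def cloud(c):
    d=c['depth']; v,u=np.mgrid[0:480,0:640]
    p=np.stack([(u-c['cx'])/c['fx']*d,-(v-c['cy'])/c['fy']*d,-d,np.ones_like(d)],-1)
    return (p@np.linalg.inv(c['world_to_cam']).T)[...,:3]
def proj(c,P):
    q=c['world_to_cam']@np.append(P,1); return c['cx']+c['fx']*q[0]/-q[2], c['cy']+c['fy']*q[1]/q[2]
def tool():
    s=robot.observe(); return s, np.array(s['tool_pos']), R.from_euler('xyz',s['tool_rot'])
E
python3 - <<'E'
from h import *
for n in ("scene","side"):
    c=cam(n); cv2.imwrite(f'pics/{n}0.png',c['image']); pickle.dump(c,open(n+'0.pkl','wb'))
    print(n,np.linalg.inv(c['world_to_cam'])[:3].round(3).tolist(),c['fx'],(c['depth']>0).mean(), [k for k in c])
print(robot.observe(),robot.nose_length)
E
```

```text
scene [[-0.797, -0.445, 0.408, 0.957], [0.604, -0.581, 0.545, 0.531], [-0.005, 0.681, 0.732, 0.829]] 457.2868358256823 0.9959830729166667 ['image', 'depth', 'fx', 'fy', 'cx', 'cy', 'world_to_cam']
side [[-0.794, 0.338, -0.505, 0.019], [-0.608, -0.475, 0.637, 0.675], [-0.024, 0.812, 0.582, 0.685]] 451.63412277780026 0.9958919270833333 ['image', 'depth', 'fx', 'fy', 'cx', 'cy', 'world_to_cam']
{'time': 0.1, 'qpos': array([-1.31201275e+00,  3.42681270e-01,  1.52489688e+00, -2.64061185e-05,
        1.27537973e+00, -1.45989520e-01]), 'qvel': array([ 0.00020317, -0.00129434, -0.00319587, -0.0006071 ,  0.00048485,
        0.0003535 ]), 'joint_efforts': array([ 8.83041030e-04, -4.32005024e+01, -2.44695747e+01,  7.18687079e-02,
        5.25856472e-02, -4.22625749e-05]), 'tool_pos': array([ 0.20668174, -0.48223977,  0.23410838]), 'tool_rot': array([-3.14023828e+00, -1.73618153e-04,  4.04780679e-01]), 'contact_force': array([-0.19200542, -0.78394422,  0.23498202]), 'torque': array([-2.91895753e-02, -7.76427884e-05, -3.29848579e-04]), 'grip_force': 0.0, 'opening': 0.09183663565933987} 0.008
```

View pics/scene0.png

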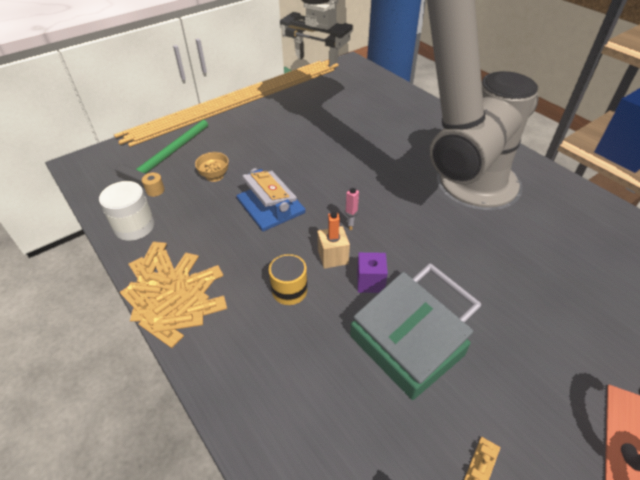

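View pics/side0.png

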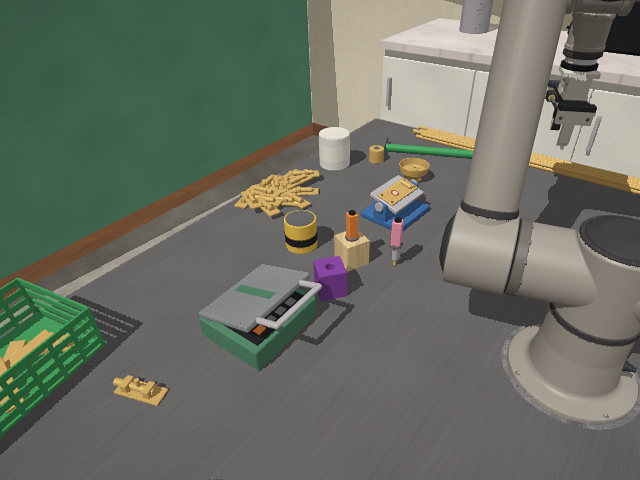

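Scene view: the orange probe is at (333,228) in the wooden rest at (333,248). The look-alikes are a pink probe at (351,202) and a purple rest at (373,270). The tester is at (412,335) with its bar at (450,290), the plate at (270,187), the tin at (288,278), the bowl at (212,165) and the latch at (483,458).
Side view: the probe is at (352,225), the pink one at (397,232) and the bar at (290,305). The display is ajar.

```bash
cat > m.py <<'E'
from h import *
def stat(n,p): 
    print(n,len(p),'med',np.median(p,0).round(4),'lo',np.percentile(p,2,axis=0).round(3),'hi',np.percentile(p,98,axis=0).round(3))
def plane(p):
    for _ in range(4):
        m=p.mean(0); n=np.linalg.svd(p-m,full_matrices=False)[2][2]; n*=np.sign(n[2]); r=abs((p-m)@n); p=p[r<max(2*np.median(r),.0015)]
    return m,n
for n in ("scene","side"):
    c=pickle.load(open(n+'0.pkl','rb')); P=cloud(c); h,s,v=cv2.split(cv2.cvtColor(c['image'],cv2.COLOR_BGR2HSV)); X,Y,Z=P[...,0],P[...,1],P[...,2]
    print('==',n); up=(Z>.012)&(Z<.35)
    def box(u0,u1,v0,v1):
        m=np.zeros(h.shape,bool); m[v0:v1,u0:u1]=1; return m
    B={'scene':dict(probe=(320,345,212,242),rest=(312,355,225,270),panel=(350,475,275,385),bar=(412,485,260,325),case=(345,475,315,395),plate=(245,300,168,215),pur=(352,392,248,294),pink=(340,362,185,215),tin=(265,312,250,306),holder=(232,310,165,230)),
       'side':dict(probe=(342,362,208,242),rest=(330,374,230,272),panel=(200,312,262,330),bar=(255,325,278,330),case=(195,320,285,368),plate=(366,425,178,215),pur=(310,352,255,302),pink=(386,408,214,250),tin=(280,322,205,255),holder=(355,435,175,232))}[n]
    b={k:box(*x) for k,x in B.items()}
    stat('probe',P[b['probe']&(h<12)&(s>180)&(v>120)&up])
    stat('rest',P[b['rest']&(h>8)&(h<22)&(s>60)&(s<170)&(v>130)&up])
    q=P[b['panel']&(s<45)&(v<170)&(v>80)&up&(Z>.06)]; stat('panel',q); print(plane(q))
    stat('bar',P[b['bar']&(s<30)&(v>150)&up])
    stat('case',P[b['case']&(h>60)&(h<90)&(s>80)&up])
    q=P[b['plate']&(h>8)&(h<25)&(s>90)&(v>120)&up]; stat('plate',q); print(plane(q))
    m=b['plate']&((h<6)|(h>172))&(s>120); print('red px',np.argwhere(m).mean(0),m.sum()); stat('red',P[m])
    stat('pur',P[b['pur']&(h>125)&(h<155)&(s>120)&up]); stat('pink',P[b['pink']&(h>155)&(s>60)&up]); stat('tin',P[b['tin']&(h>18)&(h<30)&(s>120)&up])
    stat('holder',P[b['holder']&(h>100)&(h<120)&(s>120)&(Z>.005)])
    im=c['image']; 
    cr=[cv2.resize(im[v0:v1,u0:u1],(400,300)) for u0,u1,v0,v1 in ([(300,400,180,255),(400,500,260,335)] if n=='scene' else [(330,430,190,265),(230,330,260,335)])]
    cv2.imwrite(f'pics/{n}c.png',np.hstack(cr))
cv2.imwrite('pics/crop.png',np.vstack([cv2.imread('pics/scenec.png'),cv2.imread('pics/sidec.png')]))
E
python3 m.py
```

```text
== scene
  return _methods._mean(a, axis=axis, dtype=dtype,
  ret = um.true_divide(
Traceback (most recent call last):
  File "m.py", line 16, in <module>
    stat('probe',P[b['probe']&(h<12)&(s>180)&(v>120)&up])
    ~~~~^^^^^^^^^^^^^^^^^^^^^^^^^^^^^^^^^^^^^^^^^^^^^^^^^
  File "m.py", line 3, in stat
    print(n,len(p),'med',np.median(p,0).round(4),'lo',np.percentile(p,2,axis=0).round(3),'hi',np.percentile(p,98,axis=0).round(3))
                                                      ~~~~~~~~~~~~~^^^^^^^^^^^^
IndexError: index -1 is out of bounds for axis 0 with size 0
```

```bash
sed -i 's/^def stat(n,p): /&\n    if len(p)<3: print(n,"EMPTY"); return/; s/^def plane(p):/&\n    if len(p)<9: return None/' m.py
python3 m.py; python3 -c "
from h import *
c=pickle.load(open('scene0.pkl','rb'));P=cloud(c);H=cv2.cvtColor(c['image'],cv2.COLOR_BGR2HSV)
for v,u in [(228,333),(250,333),(330,400),(198,270),(300,520),(470,300)]: print(u,v,P[v,u],c['depth'][v,u],H[v,u])
"
```

```text
== scene
probe EMPTY
rest 858 med [ 0.5101 -0.0095  0.0651] lo [ 0.469 -0.061  0.014] hi [0.537 0.01  0.102]
panel 6425 med [0.5354 0.2679 0.0902] lo [0.429 0.168 0.069] hi [0.6   0.34  0.116]
(array([0.53491656, 0.25978867, 0.09015835]), array([0.28343564, 0.00482151, 0.95897914]))
bar 493 med [0.4276 0.2599 0.1201] lo [0.419 0.186 0.108] hi [0.467 0.315 0.124]
case 1161 med [0.5733 0.2939 0.0524] lo [0.468 0.18  0.027] hi [0.607 0.343 0.096]
plate 474 med [ 0.5201 -0.2687  0.0761] lo [ 0.495 -0.325  0.067] hi [ 0.543 -0.212  0.084]
(array([ 0.51941762, -0.25950783,  0.07503791]), array([-0.27176964,  0.02374272,  0.96206941]))
red px [nan nan] 0
red EMPTY
pur 859 med [0.4898 0.0922 0.0669] lo [0.451 0.052 0.019] hi [0.519 0.12  0.071]
pink 259 med [ 0.4155 -0.0659  0.1024] lo [ 0.397 -0.079  0.068] hi [ 0.421 -0.06   0.132]
tin 635 med [0.659  0.0232 0.0622] lo [ 0.605 -0.027  0.013] hi [0.679 0.032 0.082]
holder 1035 med [ 0.5549 -0.226   0.0175] lo [ 0.468 -0.337  0.01 ] hi [ 0.588 -0.191  0.063]
== side
probe EMPTY
rest 889 med [ 0.4837 -0.0105  0.0514] lo [ 0.463 -0.049  0.013]
[... 898 characters left out ...]
 hi [0.677 0.033 0.081]
holder 918 med [ 0.4985 -0.2353  0.0178] lo [ 0.454 -0.336  0.006] hi [ 0.584 -0.192  0.068]
333 228 [ 0.50720078 -0.02111043  0.1091424 ] 1.012169 [ 10 176 203]
333 250 [ 0.51962233 -0.00411823  0.05970838] 1.0340422 [ 17  99 191]
400 330 [0.55882571 0.24884252 0.08414803] 0.8623134 [ 72  85 126]
270 198 [ 0.54484169 -0.22438582  0.07477339] 1.1327161 [ 11  50 173]
520 300 [0.25013615 0.32216573 0.00062025] 1.0096108 [170   8 102]
300 470 [0.84018832 0.3135863  0.0011018 ] 0.7729486 [165   9 110]m.py:24: RuntimeWarning: Mean of empty slice.
  m=b['plate']&((h<6)|(h>172))&(s>120); print('red px',np.argwhere(m).mean(0),m.sum()); stat('red',P[m])
  ret = um.true_divide(
```

View pics/crop.png

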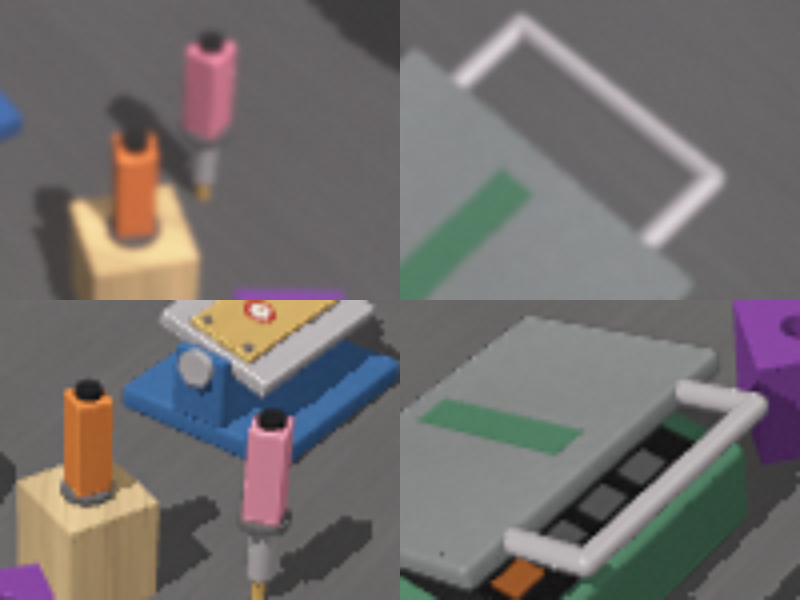

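The crops confirm the choice: the orange probe stands in the wooden rest, and the pink one is separate on its thin stem. The display is ajar about 0.285 rad and opens towards the robot. I'll go to the bar with the tool pointing down, its y axis across the bar and the jaws nearly shut.

```bash
cat >> h.py <<'E'
def plan(targets):
    """targets: list of (pos, R or None, nrows); prints rows in tool axes (start from measured pose)"""
    s,p,r=tool(); 
    for P,Q,n in targets:
        P=np.array(P,float); Q=Q or r; dv=(P-p)/n; w=(r.inv()*Q).as_rotvec()/n
        print('tgt',P.round(4),'rows',n)
        for i in range(n):
            d=r.inv().apply(dv)*100; print('  ',d.round(2).tolist(),w.round(3).tolist()); r=r*R.from_rotvec(w); p=p+dv
def down(yaw): return R.from_euler('xyz',[np.pi,0,yaw])
E
python3 - <<'E'
from h import *
plan([((.40,-.25,.24),down(.405-.36),8) if 0 else ((.40,-.25,.24),down(.885),8),((.415,.0,.23),down(1.571),8),((.423,.2515,.20),down(1.571),8)])
# rest top: orientation & centre
for n in ('scene','side'):
    c=pickle.load(open(n+'0.pkl','rb'));P=cloud(c).reshape(-1,3)
    for nm,zz,(a,b),(y0,y1) in (('rest',.068,(.44,.57),(-.09,.04)),):
        q=P[(abs(P[:,2]-zz)<.003)&(P[:,0]>a)&(P[:,0]<b)&(P[:,1]>y0)&(P[:,1]<y1)]
        print(n,nm,len(q),cv2.minAreaRect((q[:,:2]*1000).astype(np.float32)))
    q=P[(P[:,2]>.085)&(P[:,2]<.15)&(P[:,0]>.47)&(P[:,0]<.54)&(P[:,1]>-.06)&(P[:,1]<.02)]
    print('grip',cv2.minAreaRect((q[:,:2]*1000).astype(np.float32)),q[:,2].max())
E
```

```text
tgt [ 0.4  -0.25  0.24] rows 8
   [3.36, -1.72, -0.07] [-0.0, -0.0, -0.06]
   [3.46, -1.51, -0.07] [-0.0, -0.0, -0.06]
   [3.55, -1.3, -0.07] [-0.0, -0.0, -0.06]
   [3.62, -1.09, -0.07] [-0.0, -0.0, -0.06]
   [3.68, -0.87, -0.07] [-0.0, -0.0, -0.06]
   [3.72, -0.65, -0.07] [-0.0, -0.0, -0.06]
   [3.75, -0.42, -0.07] [-0.0, -0.0, -0.06]
   [3.77, -0.19, -0.07] [-0.0, -0.0, -0.06]
tgt [0.415 0.    0.23 ] rows 8
   [2.54, -1.83, 0.13] [0.0, 0.0, -0.086]
   [2.68, -1.61, 0.13] [0.0, 0.0, -0.086]
   [2.81, -1.37, 0.13] [0.0, 0.0, -0.086]
   [2.92, -1.13, 0.13] [0.0, 0.0, -0.086]
   [3.01, -0.87, 0.13] [0.0, 0.0, -0.086]
   [3.07, -0.61, 0.13] [0.0, 0.0, -0.086]
   [3.11, -0.35, 0.13] [0.0, 0.0, -0.086]
   [3.13, -0.08, 0.13] [0.0, 0.0, -0.086]
tgt [0.423  0.2515 0.2   ] rows 8
   [3.14, 0.1, 0.38] [-0.0, -0.0, -0.0]
   [3.14, 0.1, 0.38] [-0.0, -0.0, -0.0]
   [3.14, 0.1, 0.38] [-0.0, -0.0, -0.0]
   [3.14, 0.1, 0.38] [-0.0, -0.0, -0.0]
   [3.14, 0.1, 0.38] [-0.0, -0.0, -0.0]
   [3.14, 0.1, 0.38] [-0.0, -0.0, -0.0]
   [3.14, 0.1, 0.38] [-0.0, -0.0, -0.0]
   [3.14, 0.1, 0.38] [-0.0, -0.0, -0.0]
scene rest 366 ((500.32550048828125, -26.557903289794922), (65.44359588623047, 59.983524322509766), 66.84334564208984)
grip ((500.7692565917969, -27.342052459716797), (26.31242561340332, 22.083396911621094), 61.51974868774414) 0.14198112245404004
side rest 294 ((499.6197509765625, -27.443622589111328), (62.49772262573242, 65.95289611816406), 64.84783172607422)
grip ((499.62841796875, -25.907432556152344), (22.331361770629883, 25.30774688720703), 58.17161178588867) 0.1425984838246095
```

Request:
carry_out --pt "3.4 -1.7 0 0 0 -0.06 0.5" --pt "3.5 -1.5 0 0 0 -0.06 0.3" --pt "3.5 -1.3 0 0 0 -0.06 0.27" --pt "3.6 -1.1 0 0 0 -0.06 0.27" --pt "3.7 -0.9 0 0 0 -0.06 0.27" --pt "3.7 -0.7 0 0 0 -0.06 0.27" --pt "3.7 -0.4 0 0 0 -0.06 0.27" --pt "3.7 -0.2 0 0 0 -0.06 0.27"

```text
time: 0.77
tool_pos: [0.3997, -0.2491, 0.2346]
tool_rot: [-3.141, 0.0, 0.888]
contact_force: [0.2, -1.0, -0.1]
opening: 0.043
grip_force: 0.0
```

Request:
carry_out --pt "2.5 -1.8 0.1 0 0 -0.086 0.27" --pt "2.7 -1.6 0.1 0 0 -0.086 0.27" --pt "2.8 -1.4 0.1 0 0 -0.086 0.27" --pt "2.9 -1.1 0.1 0 0 -0.086 0.27" --pt "3.0 -0.9 0.1 0 0 -0.086 0.27" --pt "3.1 -0.6 0.1 0 0 -0.086 0.27" --pt "3.1 -0.4 0.1 0 0 -0.086 0.27" --pt "3.1 -0.1 0.1 0 0 -0.086 0.27"

```text
time: 1.43
tool_pos: [0.4126, -0.0, 0.2265]
tool_rot: [-3.141, -0.0, 1.577]
contact_force: [0.5, -1.1, 0.2]
opening: 0.0248
grip_force: 0.0
```

Request:
carry_out --pt "3.1 0.1 0.3 0 0 0 0.27" --pt "3.1 0.1 0.3 0 0 0 0.27" --pt "3.1 0.1 0.3 0 0 0 0.27" --pt "3.1 0.1 0.3 0 0 0 0.27" --pt "3.1 0.1 0.3 0 0 0 0.27" --pt "3.1 0.1 0.3 0 0 0 0.27" --pt "3.1 0.1 0.3 0 0 0 0.27" --pt "3.1 0.1 0.3 0 0 0 0.27"

```text
time: 2.1
tool_pos: [0.4201, 0.248, 0.2023]
tool_rot: [-3.141, 0.0, 1.573]
contact_force: [1.0, -1.1, -0.1]
opening: 0.0245
grip_force: 0.0
```

```bash
python3 - <<'E'
from h import *
s,p,r=tool(); print(p,s['tool_rot'],s['opening'],s['time'])
c=cam('wrist'); cv2.imwrite('pics/w1.png',c['image']); P=cloud(c)
h,sa,v=cv2.split(cv2.cvtColor(c['image'],cv2.COLOR_BGR2HSV)); X,Y,Z=np.moveaxis(P,-1,0)
m=(sa<40)&(X>.405)&(X<.445)&(Y>.15)&(Y<.36)&(Z>.105)&(Z<.13)
q=P[m]; print(len(q), np.percentile(q,[2,50,98],axis=0).round(4).tolist() if len(q) else '')
if len(q)>20: print('line',cv2.fitLine(q[:,:2].astype(np.float32),cv2.DIST_HUBER,0,.01,.01).ravel(), np.linalg.inv(c['world_to_cam'])[:3].round(3).tolist())
plan([((.4235,.2515,.104),down(np.pi/2),8)])
E
```

```text
[0.4201318  0.24796691 0.20225655] [-3.14104561e+00  3.50234633e-04  1.57291868e+00] 0.02451061758481128 2.1
3308 [[0.4175, 0.2044, 0.1151], [0.4245, 0.2722, 0.1213], [0.4427, 0.3138, 0.1234]]
line [0.00507384 0.9999871  0.4247104  0.24784034] [[1.0, -0.001, -0.0, 0.421], [0.001, 0.964, 0.267, 0.319], [0.0, -0.267, 0.964, 0.353]]
tgt [0.4235 0.2515 0.104 ] rows 8
   [-0.01, 0.04, 1.22] [-0.0, -0.0, 0.0]
   [-0.01, 0.04, 1.22] [-0.0, -0.0, 0.0]
   [-0.01, 0.04, 1.22] [-0.0, -0.0, 0.0]
   [-0.01, 0.04, 1.22] [-0.0, -0.0, 0.0]
   [-0.01, 0.04, 1.22] [-0.0, -0.0, 0.0]
   [-0.01, 0.04, 1.22] [-0.0, -0.0, 0.0]
   [-0.01, 0.04, 1.22] [-0.0, -0.0, 0.0]
   [-0.01, 0.04, 1.22] [-0.0, -0.0, 0.0]
```

View pics/w1.png

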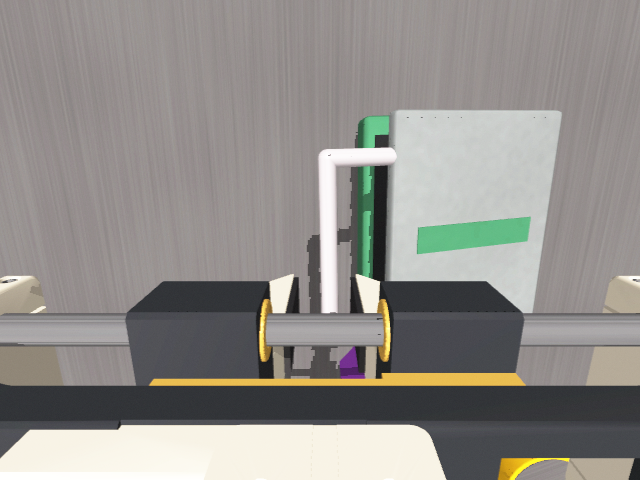

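The bar (328,240) lies between the two fingers, the right one (368,290) inside the gap. I'll descend and close.

Request:
carry_out --pt "0 0.1 1.2 0 0 0 0.27" --pt "0 0.1 1.2 0 0 0 0.27" --pt "0 0.1 1.2 0 0 0 0.27" --pt "0 0.1 1.2 0 0 0 0.27" --pt "0 0 1.2 0 0 0 0.27" --pt "0 0 1.2 0 0 0 0.27" --pt "0 0 1.2 0 0 0 0.27" --pt "0 0 1.3 0 0 0 0.27"

```text
time: 2.82
tool_pos: [0.4244, 0.2463, 0.105]
tool_rot: [-3.141, 0.0, 1.573]
contact_force: [0.2, 0.3, 0.6]
opening: 0.0249
grip_force: 0.0
```

Request:
carry_out --pt "0 0 0 0 0 0 0.27" --pt "0 0 0 0 0 0 0.05" --pt "0 0 0 0 0 0 0.05" --pt "0 0 0 0 0 0 0.05" --pt "0 0 0 0 0 0 0.05" --pt "0 0 0 0 0 0 0.05" --pt "0 0 0 0 0 0 0.05" --pt "0 0 0 0 0 0 0.05" --force 15

```text
time: 3.48
tool_pos: [0.4229, 0.2464, 0.106]
tool_rot: [-3.138, 0.0, 1.573]
contact_force: [-5.6, 0.5, -0.0]
opening: 0.0112
grip_force: 15.0
```

```bash
python3 - <<'E'
from h import *
s,p,r=tool(); print(p,s['opening'],s['grip_force'],s['contact_force'])
bar=lambda t: np.array([-.185*np.cos(t)+.009*np.sin(t),0,.185*np.sin(t)+.009*np.cos(t)])
# relative from theta0 to pi/2, 24 steps
t0=.285; ts=np.linspace(t0,np.pi/2,25); b=np.array([bar(t) for t in ts])
d=np.diff(b,axis=0)*100
print('hinge from bar', p+[0,0,.011]-bar(t0))
for t,x in zip(ts[1:],d): print(round(t,3),'tool y',round(x[0],2),'tool z',round(-x[2],2))
E
```

```text
[0.42291462 0.2464418  0.10599855] 0.011224138788835424 14.964568018913269 [-5.59206032e+00  4.56545989e-01 -8.45987805e-04]
hinge from bar [0.59792161 0.2464418  0.05634746]
0.339 tool y 0.35 tool z -0.93
0.392 tool y 0.4 tool z -0.91
0.446 tool y 0.45 tool z -0.89
0.499 tool y 0.49 tool z -0.86
0.553 tool y 0.54 tool z -0.83
0.606 tool y 0.58 tool z -0.8
0.66 tool y 0.63 tool z -0.77
0.714 tool y 0.67 tool z -0.74
0.767 tool y 0.7 tool z -0.7
0.821 tool y 0.74 tool z -0.66
0.874 tool y 0.77 tool z -0.62
0.928 tool y 0.81 tool z -0.58
0.981 tool y 0.84 tool z -0.53
1.035 tool y 0.86 tool z -0.49
1.089 tool y 0.89 tool z -0.44
1.142 tool y 0.91 tool z -0.39
1.196 tool y 0.93 tool z -0.34
1.249 tool y 0.95 tool z -0.29
1.303 tool y 0.96 tool z -0.24
1.356 tool y 0.97 tool z -0.19
1.41 tool y 0.98 tool z -0.14
1.464 tool y 0.99 tool z -0.08
1.517 tool y 0.99 tool z -0.03
1.571 tool y 0.99 tool z 0.02
```

Request:
carry_out --pt "0 0.35 -0.93 0 0 0 0.05" --pt "0 0.4 -0.91 0 0 0 0.05" --pt "0 0.45 -0.89 0 0 0 0.05" --pt "0 0.49 -0.86 0 0 0 0.05" --pt "0 0.54 -0.83 0 0 0 0.05" --pt "0 0.58 -0.8 0 0 0 0.05" --pt "0 0.63 -0.77 0 0 0 0.05" --pt "0 0.67 -0.74 0 0 0 0.05"

```text
time: 4.15
tool_pos: [0.4625, 0.2472, 0.1736]
tool_rot: [-3.135, -0.001, 1.573]
contact_force: [-10.9, 4.2, 3.5]
opening: 0.0109
grip_force: 15.0
```

Request:
carry_out --pt "0 0.7 -0.7 0 0 0 0.05" --pt "0 0.74 -0.66 0 0 0 0.05" --pt "0 0.77 -0.62 0 0 0 0.05" --pt "0 0.81 -0.58 0 0 0 0.05" --pt "0 0.84 -0.53 0 0 0 0.05" --pt "0 0.86 -0.49 0 0 0 0.05" --pt "0 0.89 -0.44 0 0 0 0.05" --pt "0 0.91 -0.39 0 0 0 0.05"

```text
time: 4.82
tool_pos: [0.5294, 0.2481, 0.2194]
tool_rot: [-3.14, -0.002, 1.574]
contact_force: [-7.1, 3.8, 4.6]
opening: 0.0116
grip_force: 15.0
```

```bash
cat > ang.py <<'E'
from h import *
s,p,r=tool(); print(p,s['tool_rot'],s['opening'],s['contact_force'],s['time'])
b=p+r.apply([0,0,-.011])
print('hinge guess .598,.055; bar angle',np.pi-np.arctan2(b[2]-.055,b[0]-.598)+np.arctan2(9,185))
for n in ('side','scene'):
    c=cam(n); cv2.imwrite(f'pics/a_{n}.png',c['image']); P=cloud(c); h,sa,v=cv2.split(cv2.cvtColor(c['image'],cv2.COLOR_BGR2HSV)); X,Y,Z=np.moveaxis(P,-1,0)
    m=(sa<45)&(X>.45)&(X<.65)&(Y>.175)&(Y<.33)&(Z>.08)&(Z<.195)
    q=P[m]
    for _ in range(6):
        mm=q.mean(0); nn=np.linalg.svd(q-mm,full_matrices=False)[2][2]; q=q[abs((q-mm)@nn)<max(.0015,2*np.median(abs((q-mm)@nn)))]
    nn*=np.sign(nn[0]); print(n,m.sum(),len(q),nn.round(3),'theta',np.arctan2(nn[0],nn[2]),mm.round(3))
E
python3 ang.py
```

```text
[0.52942428 0.24808659 0.21938714] [-3.14005407e+00 -2.45238875e-03  1.57403725e+00] 0.01155973065279431 [-7.07822438  3.83981641  4.5843659 ] 4.8167
hinge guess .598,.055; bar angle 1.246770177822674
side 864 545 [0.916 0.02  0.402] theta 1.1574698533464138 [0.556 0.263 0.153]
scene 4158 3234 [0.915 0.021 0.404] theta 1.1551432709486735 [0.579 0.258 0.137]
```

Request:
carry_out --pt "0 0.93 -0.34 0 0 0 0.05" --pt "0 0.95 -0.29 0 0 0 0.05" --pt "0 0.96 -0.24 0 0 0 0.05" --pt "0 0.97 -0.19 0 0 0 0.05" --pt "0 0.98 -0.14 0 0 0 0.05" --pt "0 0.99 -0.08 0 0 0 0.05" --pt "0 0.99 -0.03 0 0 0 0.05" --pt "0 0.7 0 0 0 0 0.05"

```text
time: 5.58
tool_pos: [0.6054, 0.2482, 0.2318]
tool_rot: [3.141, -0.003, 1.574]
contact_force: [-4.6, 3.3, 4.2]
opening: 0.0116
grip_force: 15.0
```

```bash
python3 ang.py
```

```text
[0.60540705 0.2482274  0.23183103] [ 3.14132487e+00 -2.54896244e-03  1.57384606e+00] 0.011590855460635522 [-4.62714507  3.31555047  4.1815005 ] 5.5833
hinge guess .598,.055; bar angle 1.658805696237669
side 1373 993 [ 1.     0.024 -0.005] theta 1.5756713990141367 [0.6   0.26  0.151]
scene 2113 1697 [1.    0.022 0.004] theta 1.5669650868212586 [0.613 0.269 0.133]
```

The display reads 1.571 ± 0.005 from two views. I'll open the jaws and withdraw straight up.

Request:
carry_out --pt "0 -0.05 0 0 0 0 0.05" --pt "0 0 0 0 0 0 0.3" --pt "0 0 0 0 0 0 0.3" --pt "0 0 0 0 0 0 0.3" --pt "0 0 0 0 0 0 0.3" --pt "0 0 -1 0 0 0 0.3" --pt "0 0 -2 0 0 0 0.3" --pt "0 0 -3 0 0 0 0.3"

```text
time: 6.35
tool_pos: [0.6041, 0.2463, 0.2888]
tool_rot: [-3.136, 0.002, 1.573]
contact_force: [0.1, -0.0, 0.1]
opening: 0.0278
grip_force: 0.0
```

```bash
python3 ang.py; python3 - <<'E'
from h import *
for y in (65,155): 
  # probe approach, yaw candidates: tool y axis for down(yaw) = (sin,-cos)
  for k in (0,-90,90,180): print(y+k, 'q6~', np.arctan2(-.0268,.5)+np.pi/2-np.radians(y+k))
plan([((.56,.22,.33),down(np.radians(100)),4),((.50,-.0268,.24),down(np.radians(65)),8)])
E
```

```text
[0.60405471 0.24629659 0.28882279] [-3.13627099e+00  1.76248805e-03  1.57257292e+00] 0.02777837987744147 [ 0.10197958 -0.03534537  0.09630864] 6.35
hinge guess .598,.055; bar angle 1.6443714404745249
side 1360 948 [ 1.     0.024 -0.005] theta 1.5755870086306438 [0.6   0.261 0.152]
scene 2609 2104 [1.    0.022 0.007] theta 1.5640637008704836 [0.613 0.257 0.139]
65 q6~ 0.38278355491661986
-25 q6~ 1.9535798817115164
155 q6~ -1.1880127718782767
245 q6~ -2.758809098673174
155 q6~ -1.1880127718782767
65 q6~ 0.38278355491661986
245 q6~ -2.758809098673174
335 q6~ -4.3296054254680705
tgt [0.56 0.22 0.33] rows 4
   [-0.67, -1.16, -0.85] [0.002, -0.0, -0.043]
   [-0.62, -1.19, -0.85] [0.002, -0.0, -0.043]
   [-0.57, -1.22, -0.84] [0.002, -0.0, -0.043]
   [-0.52, -1.25, -0.84] [0.002, -0.0, -0.043]
tgt [ 0.5    -0.0268  0.24  ] rows 8
   [-2.91, -1.27, 1.12] [0.0, -0.0, 0.076]
   [-3.0, -1.05, 1.12] [0.0, -0.0, 0.076]
   [-3.07, -0.82, 1.12] [0.0, -0.0, 0.076]
   [-3.12, -0.58, 1.12] [0.0, -0.0, 0.076]
   [-3.16, -0.34, 1.12] [0.0, -0.0, 0.076]
   [-3.17, -0.1, 1.12] [0.0, -0.0, 0.076]
   [-3.17, 0.14, 1.12] [0.0, -0.0, 0.076]
   [-3.15, 0.38, 1.12] [0.0, -0.0, 0.076]
```

View pics/a_scene.png

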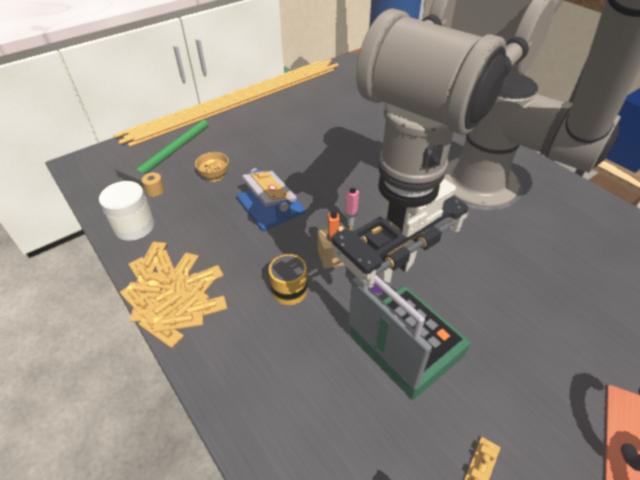

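The display stands upright on the case, with its bar near (400,295). Next is the probe, grasped at yaw about 65° so the gripper body stays clear of the pink one.

Request:
carry_out --pt "-0.7 -1.2 -1 0 0 -0.043 0.3" --pt "-0.6 -1.2 -1 0 0 -0.043 0.3" --pt "-0.6 -1.2 -1 0 0 -0.043 0.3" --pt "-0.5 -1.2 -1 0 0 -0.043 0.3" --pt "-2.9 -1.3 1 0 0 0.076 0.3" --pt "-3.0 -1.0 1 0 0 0.076 0.3" --pt "-3.1 -0.8 1 0 0 0.076 0.3" --pt "-3.1 -0.6 1 0 0 0.076 0.4"

```text
time: 7.12
tool_pos: [0.5283, 0.095, 0.2904]
tool_rot: [3.141, 0.0, 1.437]
contact_force: [0.9, -1.4, -0.1]
opening: 0.0309
grip_force: 0.0
```

Request:
carry_out --pt "-3.2 -0.3 1 0 0 0.076 0.55" --pt "-3.2 -0.1 1 0 0 0.076 0.55" --pt "-3.2 0.1 1 0 0 0.076 0.55" --pt "-3.1 0.4 1 0 0 0.076 0.55" --pt "0 0 0 0 0 0 0.55" --pt "0 0 0 0 0 0 0.55" --pt "0 0 0 0 0 0 0.55" --pt "0 0 0 0 0 0 0.55"

```text
time: 7.78
tool_pos: [0.4997, -0.0268, 0.2508]
tool_rot: [3.14, -0.0, 1.139]
contact_force: [-0.1, -0.3, -0.5]
opening: 0.0504
grip_force: 0.0
```

```bash
python3 - <<'E'
from h import *
s,p,r=tool(); print(p,s['tool_rot'],s['opening'],s['time'])
c=cam('wrist'); cv2.imwrite('pics/w2.png',c['image']); P=cloud(c); pickle.dump(c,open('w2.pkl','wb'))
h,sa,v=cv2.split(cv2.cvtColor(c['image'],cv2.COLOR_BGR2HSV)); X,Y,Z=np.moveaxis(P,-1,0)
near=(abs(X-.5)<.06)&(abs(Y+.027)<.06)
for nm,m in (('cap',near&(v<70)&(Z>.134)&(Z<.146)),('orange',near&(h<14)&(sa>120)&(Z>.075)&(Z<.138)),('otop',near&(h<14)&(sa>120)&(Z>.131)&(Z<.138)),('rest',near&(abs(Z-.068)<.003)&(h>8)&(h<25))):
    q=P[m]; print(nm,len(q),cv2.minAreaRect((q[:,:2]*1000).astype(np.float32)) if len(q)>4 else '', q[:,2].max() if len(q) else '')
E
```

```text
[ 0.49972375 -0.02682364  0.25083741] [ 3.14048532e+00 -4.86909096e-04  1.13855739e+00] 0.050353273542324085 7.7833
cap 322 ((501.0045166015625, -29.13962745666504), (15.337362289428711, 15.064610481262207), 19.63470458984375) 0.14208519628184352
orange 87 ((501.4100341796875, -29.700611114501953), (21.914339065551758, 21.65084457397461), 62.16286087036133) 0.13698934751754654
otop 64 ((501.09796142578125, -30.347753524780273), (20.794706344604492, 20.90452766418457), 64.40853881835938) 0.13698934751754654
rest 196 ((500.7087097167969, -29.480464935302734), (60.19478988647461, 59.20616912841797), 66.38264465332031) 0.07097340280840125
```

View pics/w2.png

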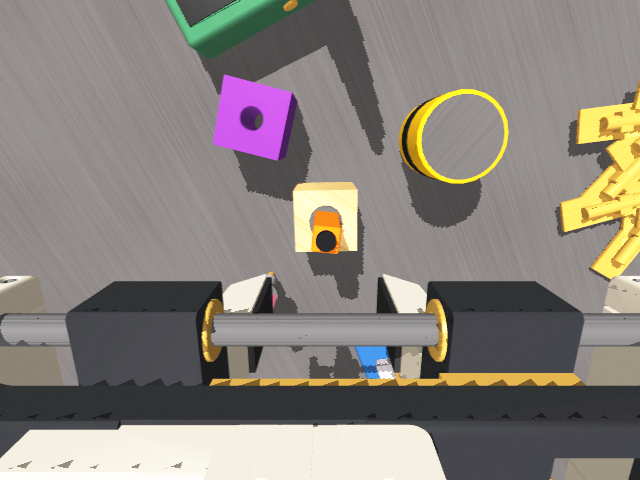

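The orange probe's cap (326,240) in the wooden rest lies midway between the fingers, and purple (255,118) and the tin (455,135) are well away. I'll descend, grip and lift.

Request:
carry_out --pt "-0.1 0.1 2 0 0 0 0.55" --pt "0 0 2 0 0 0 0.55" --pt "0 0 2 0 0 0 0.55" --pt "0 0 2 0 0 0 0.55" --pt "0 0 2 0 0 0 0.55" --pt "0 0 2 0 0 0 0.55" --pt "0 0 2 0 0 0 0.55" --pt "0 0 1.5 0 0 0 0.55"

```text
time: 8.5
tool_pos: [0.4997, -0.0278, 0.094]
tool_rot: [-3.141, 0.0, 1.139]
contact_force: [-0.4, 0.0, 0.2]
opening: 0.0506
grip_force: 0.0
```

Request:
carry_out --pt "0 0 0 0 0 0 0.3" --pt "0 0 0 0 0 0 0.15" --pt "0 0 0 0 0 0 0.15" --pt "0 0 0 0 0 0 0.15" --pt "0 0 0 0 0 0 0.15" --pt "0 0 0 0 0 0 0.15" --pt "0 0 0 0 0 0 0.15" --pt "0 0 0 0 0 0 0.15" --force 30

```text
time: 9.17
tool_pos: [0.5004, -0.029, 0.0963]
tool_rot: [3.14, -0.001, 1.137]
contact_force: [-1.0, 1.9, 6.5]
opening: 0.022
grip_force: 30.0
```

Request:
carry_out --pt "0 0 -0.5 0 0 0 0.15" --pt "0 0 -1 0 0 0 0.15" --pt "0 0 -1.5 0 0 0 0.15" --pt "0 0 -2 0 0 0 0.15" --pt "0 0 -2 0 0 0 0.15" --pt "0 0 -2 0 0 0 0.15" --pt "0 0 -2 0 0 0 0.15" --pt "0 0 -1 0 0 0 0.15"

```text
time: 9.83
tool_pos: [0.5004, -0.0292, 0.2184]
tool_rot: [3.138, -0.001, 1.137]
contact_force: [-0.2, 0.6, -1.7]
opening: 0.022
grip_force: 30.0
```

```bash
cat > pr.py <<'E'
from h import *
def probe_axis(verbose=True):
    """fit held probe's axis from depth of orange/grey/brass pixels near the tool line, both cams"""
    s,p,r=tool(); a=r.apply([0,0,-1]); g=p+.011*a; out=[]
    for n in ('side','scene'):
        c=cam(n); cv2.imwrite(f'pics/p_{n}.png',c['image']); P=cloud(c); h,sa,v=cv2.split(cv2.cvtColor(c['image'],cv2.COLOR_BGR2HSV))
        d=P-g; t=d@a; rad=np.linalg.norm(d-t[...,None]*a,axis=-1)
        pix=(rad<.02)&(t>-.11)
        view=g-np.linalg.inv(c['world_to_cam'])[:3,3]; view/=np.linalg.norm(view)
        for nm,lo,hi,R0 in (('grip',-.030,-.022,.011),('sleeve',-.075,-.042,.0075),('nose',-.1,-.08,.004)):
            m=pix&(t>lo)&(t<hi); q=P[m]
            if len(q)<4: print(n,nm,'few'); continue
            e=np.cross(a,view); e/=np.linalg.norm(e); l=(q-g)@e
            print(n,nm,len(q),'t',t[m].min().round(4),'lateral mid (mm)',round(500*(np.percentile(l,3)+np.percentile(l,97)),1),'width',round(1000*np.ptp(l),1),'e',e.round(2))
        print('tmin of <0.012 radius',t[(rad<.012)&(t>-.12)].min())
    return g,a
if __name__=='__main__':
    s,p,r=tool(); print(p,s['tool_rot'],s['opening'],s['grip_force'],s['contact_force'],s['time']); probe_axis()
E
python3 pr.py; python3 - <<'E'
import cv2,numpy as np
a=cv2.imread('pics/p_side.png')[90:300,310:450]; b=cv2.imread('pics/p_scene.png')[90:300,250:390]
cv2.imwrite('pics/p0.png',cv2.resize(np.hstack([a,b]),None,fx=2.8,fy=2.8))
E
```

```text
[ 0.50042318 -0.02924285  0.21840124] [ 3.13782234e+00 -6.82678745e-04  1.13671833e+00] 0.022036633095321778 29.981271028518677 [-0.17353217  0.61401341 -1.67110131] 9.8333
side grip 40 t -0.0298 lateral mid (mm) 0.9 width 25.8 e [0.83 0.56 0.  ]
side sleeve 74 t -0.075 lateral mid (mm) 0.6 width 13.1 e [0.83 0.56 0.  ]
side nose 25 t -0.0992 lateral mid (mm) 1.6 width 9.0 e [0.83 0.56 0.  ]
tmin of <0.012 radius -0.09916261537622265
scene grip 30 t -0.0299 lateral mid (mm) -0.7 width 22.7 e [ 0.77 -0.63  0.  ]
scene sleeve 62 t -0.0745 lateral mid (mm) -0.2 width 14.5 e [ 0.77 -0.63  0.  ]
scene nose 18 t -0.0955 lateral mid (mm) -0.6 width 6.6 e [ 0.77 -0.63  0.  ]
tmin of <0.012 radius -0.09549332300255428
```

View pics/p0.png

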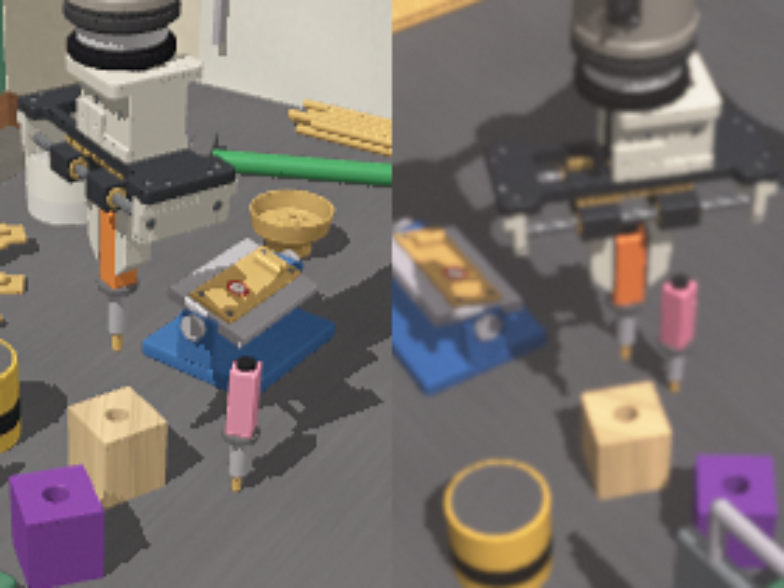

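The probe is held upright and true, with its nose tip at (117,342) in the left half and (625,352) in the right. The rest is empty. Next I'll fix the ring's centre and work out a hover 40 mm off the face.

```bash
cat > spot.py <<'E'
from h import *
N=np.array([-.274,.0233,.9614]); N/=np.linalg.norm(N); M=np.array([.5188,-.2605,.07465])
def ring(c,box):
    u0,u1,v0,v1=box; im=c['image'][v0:v1,u0:u1].astype(int); b,g,r=im[...,0],im[...,1],im[...,2]
    w=np.clip((r-g)-1.0*(g-b)-15,0,None).astype(float)   # red but not brass
    v,u=np.mgrid[v0:v1,u0:u1]; k=w>.3*w.max(); uu,vv=u[k].mean(),v[k].mean()
    ci=np.linalg.inv(c['world_to_cam']); o=ci[:3,3]; d=ci[:3,:3]@[(uu-c['cx'])/c['fx'],-(vv-c['cy'])/c['fy'],-1]
    return (uu,vv),k.sum(),(np.ptp(u[k]),np.ptp(v[k])),o+d*((M-o)@N)/(d@N)
def face(off,spot,r):
    z=r.apply([0,0,1]); q=R.from_rotvec(np.cross(z,-N)/np.linalg.norm(np.cross(z,-N))*np.arccos(np.clip(z@-N,-1,1)))*r if np.linalg.norm(np.cross(z,-N))>1e-6 else r
    return spot+N*off,q
E
python3 - <<'E'
from spot import *
for n,b in (('scene',(258,284,176,200)),('side',(380,408,182,204))): print(n,ring(pickle.load(open(n+'0.pkl','rb')),b))
s,p,r=tool(); S=np.array([.520,-.2536,.0755])
P,q=face(.128,S,r); plan([(P,q,12)])
E
```

```text
scene ((np.float64(271.3157894736842), np.float64(187.0)), np.int64(19), (np.int64(7), np.int64(4)), array([ 0.51932579, -0.25768484,  0.07473163]))
side ((np.float64(394.47058823529414), np.float64(192.11764705882354)), np.int64(17), (np.int64(7), np.int64(4)), array([ 0.51975948, -0.25558734,  0.07480439]))
tgt [ 0.4849 -0.2506  0.1986] rows 12
   [-1.73, 0.66, 0.16] [-0.021, 0.008, 0.0]
   [-1.73, 0.65, 0.16] [-0.021, 0.008, 0.0]
   [-1.73, 0.65, 0.16] [-0.021, 0.008, 0.0]
   [-1.73, 0.65, 0.16] [-0.021, 0.008, 0.0]
   [-1.73, 0.64, 0.16] [-0.021, 0.008, 0.0]
   [-1.74, 0.64, 0.16] [-0.021, 0.008, 0.0]
   [-1.74, 0.64, 0.16] [-0.021, 0.008, 0.0]
   [-1.74, 0.63, 0.16] [-0.021, 0.008, 0.0]
   [-1.74, 0.63, 0.16] [-0.021, 0.008, 0.0]
   [-1.74, 0.62, 0.16] [-0.021, 0.008, 0.0]
   [-1.74, 0.62, 0.16] [-0.021, 0.008, 0.0]
   [-1.74, 0.62, 0.16] [-0.021, 0.008, 0.0]
```

Request:
carry_out --pt "-1.7 0.65 0.1 -0.021 0.008 0 0.15" --pt "-1.7 0.65 0.1 -0.021 0.008 0 0.15" --pt "-1.7 0.65 0.1 -0.021 0.008 0 0.15" --pt "-1.8 0.65 0.2 -0.021 0.008 0 0.15" --pt "-1.8 0.65 0.2 -0.021 0.008 0 0.15" --pt "-1.8 0.65 0.2 -0.021 0.008 0 0.15" --pt "-1.8 0.65 0.2 -0.021 0.008 0 0.15" --pt "-1.8 0.65 0.2 -0.021 0.008 0 0.15"

```text
time: 10.6
tool_pos: [0.4879, -0.1795, 0.2012]
tool_rot: [2.974, -0.064, 1.142]
contact_force: [1.4, -0.6, -1.4]
opening: 0.0219
grip_force: 30.0
```

Request:
carry_out --pt "-1.8 0.65 0.2 -0.021 0.008 0 0.15" --pt "-1.8 0.65 0.2 -0.021 0.008 0 0.15" --pt "-1.8 0.65 0.2 -0.021 0.008 0 0.15" --pt "-1.8 0.65 0.2 -0.021 0.008 0 0.15" --pt "0 0 0 0 0 0 0.15" --pt "0 0 0 0 0 0 0.15" --pt "0 0 0 0 0 0 0.15" --pt "0 0 0 0 0 0 0.15"

```text
time: 11.27
tool_pos: [0.4838, -0.2543, 0.1938]
tool_rot: [2.89, -0.095, 1.15]
contact_force: [0.0, 0.4, 0.0]
opening: 0.022
grip_force: 30.0
```

```bash
cat > chk.py <<'E'
from spot import *
from pr import probe_axis
s,p,r=tool(); print(p,s['tool_rot'],s['opening'],s['contact_force'],s['time'])
g,a=probe_axis(); S=np.array([.5196,-.2562,.0748]); print('angle to N deg',np.degrees(np.arccos(a@N)),'misalign world',(a-N).round(4))
tip=g-.099*a; dd=S-tip; print('tip',tip.round(4),'to spot along N',dd@N,'tool axes cm',(r.inv().apply(dd)*100).round(2),'rot',face(0,S,r)[1].__class__ and (r.inv()*face(0,S,r)[1]).as_rotvec().round(4))
ims=[]
for n in ('side','scene'):
    im=cv2.imread(f'pics/p_{n}.png'); c=pickle.load(open(n+'0.pkl','rb')); u,v=proj(c,S); t=proj(c,tip); print(n,'spot px',u,v,'tip px',t)
    u,v=int(u),int(v); ims.append(cv2.resize(im[v-50:v+30,u-40:u+40],(400,400),interpolation=cv2.INTER_CUBIC))
cv2.imwrite('pics/chk.png',np.hstack(ims))
E
python3 chk.py
```

```text
[ 0.48382349 -0.25432365  0.19378026] [ 2.88981891 -0.09519129  1.14966438] 0.022047328007620833 [0.03535543 0.36017295 0.04070581] 11.2667
side grip 26 t -0.03 lateral mid (mm) 1.8 width 28.0 e [0.91 0.33 0.24]
side sleeve 53 t -0.0732 lateral mid (mm) 1.6 width 14.2 e [0.91 0.33 0.24]
side nose 16 t -0.0969 lateral mid (mm) 1.4 width 7.5 e [0.91 0.33 0.24]
tmin of <0.012 radius -0.0968694903299701
scene grip 29 t -0.0296 lateral mid (mm) -1.0 width 22.2 e [ 0.75 -0.63  0.22]
scene sleeve 66 t -0.0748 lateral mid (mm) -0.8 width 14.3 e [ 0.75 -0.63  0.22]
scene nose 20 t -0.0974 lateral mid (mm) -0.9 width 7.7 e [ 0.75 -0.63  0.22]
tmin of <0.012 radius -0.09741346011480674
angle to N deg 0.6234326561793778 misalign world [ 0.009  -0.0055  0.0026]
tip [ 0.5071 -0.2559  0.1089] to spot along N -0.036244977281354694 tool axes cm [0.15 0.26 3.62] rot [-0.0108 -0.001   0.    ]
side spot px 394.64035222641746 192.04122843910545 tip px (np.float64(399.6006983174827), np.float64(182.07339119527788))
scene spot px 271.5423302717878 187.3238894284832 tip px (np.float64(274.6740198771073), np.float64(174.88279878484178))
```

View pics/chk.png

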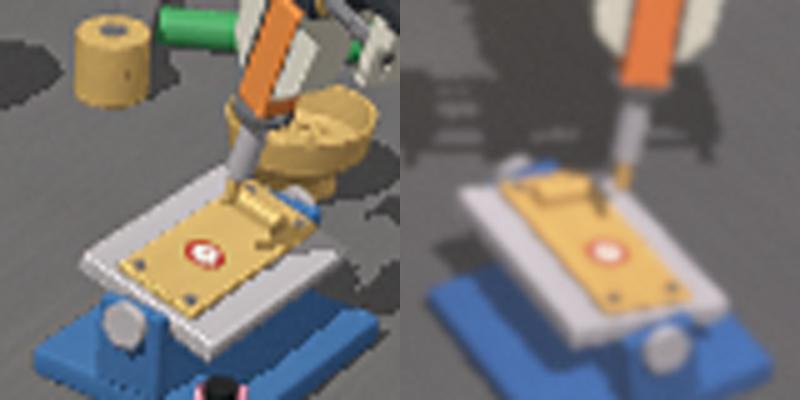

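The ring is at crop (205,254) in the side view and (607,252) in the scene view, with the nose above it near the knuckle side. I'll work out the lateral correction per camera.

```bash
python3 - <<'E'
from spot import *
s,p,r=tool(); a=r.apply([0,0,-1]); tip=p+.011*a-.099*a
E=[np.array([.91,.33,.24]),np.array([.75,-.63,.22])]; L=[.0015,-.0009]; SS=[np.array([.51976,-.25559,.0748]),np.array([.51933,-.25768,.07473])]
X,Y=r.apply([1,0,0]),r.apply([0,1,0])
A=np.array([[e@X,e@Y] for e in E]); b=[e@(S-tip)-l for e,S,l in zip(E,SS,L)]
print('lateral tool xy cm before rot', np.linalg.solve(A,b)*100, X.round(3),Y.round(3))
E
```

```text
lateral tool xy cm before rot [-0.09651114  0.3154125 ] [0.407 0.909 0.095] [ 0.874 -0.417  0.249]
```

Request:
carry_out --pt "0 0.1 0 -0.005 0 0 0.15" --pt "-0.05 0.1 0.2 -0.005 0 0 0.15" --pt "0 0 0.5 0 0 0 0.15" --pt "0 0 0.5 0 0 0 0.15" --pt "0 0 0.6 0 0 0 0.15" --pt "0 0 0.5 0 0 0 0.15" --pt "0 0 0.5 0 0 0 0.15" --pt "0 0 0.2 0 0 0 0.15"

```text
time: 12.03
tool_pos: [0.4935, -0.257, 0.1645]
tool_rot: [2.88, -0.095, 1.149]
contact_force: [0.3, -0.0, -1.0]
opening: 0.0218
grip_force: 30.0
```

Request:
carry_out --pt "0 0 0 0 0 0 0.15" --pt "0 0 0 0 0 0 0.15" --pt "0 0 0 0 0 0 0.15" --pt "0 0 0 0 0 0 0.15" --pt "0 0 0 0 0 0 0.15" --pt "0 0 0 0 0 0 0.15" --pt "0 0 0 0 0 0 0.15" --pt "0 0 0 0 0 0 0.15"

```text
time: 12.7
tool_pos: [0.4936, -0.2572, 0.1657]
tool_rot: [2.879, -0.095, 1.149]
contact_force: [-0.4, -0.2, -0.7]
opening: 0.0221
grip_force: 30.0
```

```bash
python3 chk.py; python3 - <<'E'
from h import *
c=cam('wrist'); s,p,r=tool(); a=r.apply([0,0,-1]); print('wrist tip px',proj(c,p-.088*a)); cv2.imwrite('pics/w3.png',c['image'])
E
```

```text
[ 0.4936353  -0.25723471  0.16572692] [ 2.87859295 -0.09486088  1.14893737] 0.022065936719840907 [-0.40543399 -0.18895488 -0.68033353] 12.7
side grip 29 t -0.0299 lateral mid (mm) 1.7 width 28.6 e [0.91 0.32 0.25]
side sleeve 49 t -0.0737 lateral mid (mm) 1.5 width 13.9 e [0.91 0.32 0.25]
side nose 15 t -0.0968 lateral mid (mm) 1.3 width 7.3 e [0.91 0.32 0.25]
tmin of <0.012 radius -0.10976549431462165
scene grip 31 t -0.0299 lateral mid (mm) -1.3 width 22.6 e [ 0.74 -0.63  0.23]
scene sleeve 66 t -0.0743 lateral mid (mm) -0.9 width 14.0 e [ 0.74 -0.63  0.23]
scene nose 18 t -0.0989 lateral mid (mm) -1.1 width 7.8 e [ 0.74 -0.63  0.23]
tmin of <0.012 radius -0.10771835863383278
angle to N deg 0.04067020118459552 misalign world [-0.0006 -0.0003 -0.0002]
tip [ 0.5178 -0.2593  0.0811] to spot along N -0.006511694088303459 tool axes cm [ 0.29 -0.14  0.65] rot [ 0.0005 -0.0005 -0.    ]
side spot px 394.64035222641746 192.04122843910545 tip px (np.float64(395.9729675155374), np.float64(189.68677975073106))
scene spot px 271.5423302717878 187.3238894284832 tip px (np.float64(271.2713280388636), np.float64(184.49638454625068))
wrist tip px (np.float64(322.7995460445811), np.float64(247.47005561490764))
```

View pics/chk.png

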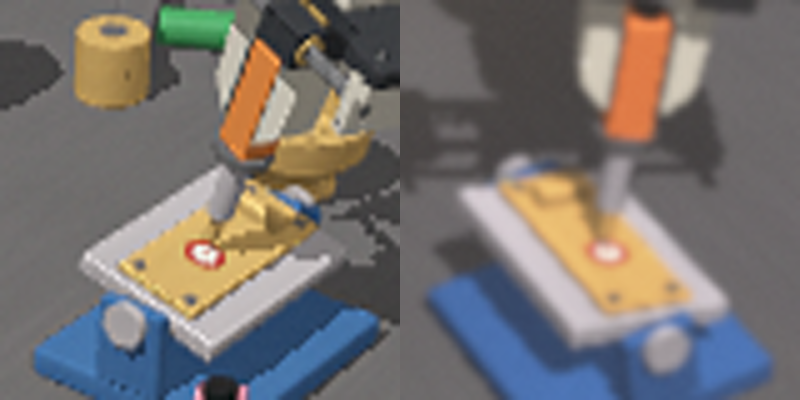

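In the side view the nose (213,235) sits just up-normal of the ring (205,254). In the scene view it is at (604,225) above (607,252). I'll take a third vote from the wrist camera.

```bash
python3 -c "
import cv2
a=cv2.imread('pics/w3.png')[190:310,250:410]; cv2.imwrite('pics/w3c.png',cv2.resize(a,(800,600),interpolation=cv2.INTER_CUBIC))"
```

```text
(no output)
```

View pics/w3c.png

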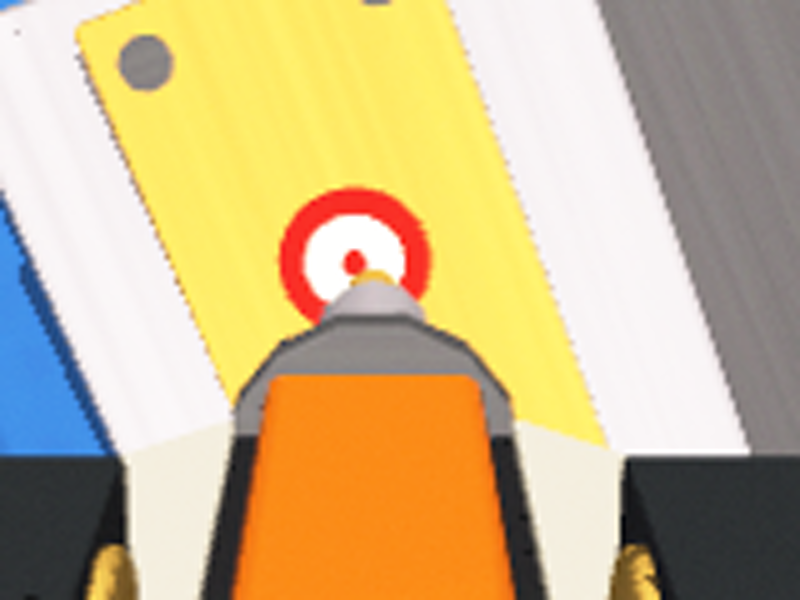

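In the wrist view the ring's centre is at crop (354,262) and the nose at (375,270). The nose is about 3 mm too far along tool +y, so this close view overrides the far cameras. I'll compute both axes.

```bash
python3 - <<'E'
from spot import *
s,p,r=tool(); a=r.apply([0,0,-1]); c=cam('wrist')
tip=p-.088*a
for L in (.088,.087): print('nose top edge px', [proj(c,p-(L-.004)*a+.004*np.array(d)) for d in (r.apply([1,0,0]),r.apply([-1,0,0]))], 'contact px (plane)', proj(c,p-(L+.0065)*a), 'tip',proj(c,p-L*a))
im=c['image'].astype(int); b,g,rr=im[...,0],im[...,1],im[...,2]
m=((rr-g>110)&(rr-b>110)&(rr>150)).astype(np.uint8); m[262:]=0
n,l,st,ce=cv2.connectedComponentsWithStats(m); print([(st[i].tolist(),ce[i].round(1)) for i in range(1,n) if st[i][4]>5])
q=np.array([proj(c,tip-.0065*a+d) for d in (np.zeros(3),r.apply([.001,0,0]),r.apply([0,.001,0]))]); print('px per mm x,y',q[1]-q[0],q[2]-q[0])
# nose (brass) visible top
print(im[240:252,325].tolist())
E
```

```text
nose top edge px [(np.float64(322.7847596801705), np.float64(243.57480459426267)), (np.float64(322.80530882815555), np.float64(254.68381135536666))] contact px (plane) (np.float64(322.8444424082467), np.float64(244.86948374209666)) tip (np.float64(322.8143581256763), np.float64(247.48035879282554))
nose top edge px [(np.float64(322.7797820223296), np.float64(243.98107676014698)), (np.float64(322.8004554278505), np.float64(255.1302859656795))] contact px (plane) (np.float64(322.8399107117964), np.float64(245.2627686134061)) tip (np.float64(322.8095946374275), np.float64(247.89375979694734))
[([306, 228, 30, 27, 299], array([319.5, 238.2])), ([319, 240, 4, 5, 17], array([320.4, 242.1]))]
px per mm x,y [-0.00241748 -1.33932901] [ 1.39395535e+00 -1.13427430e-03]
[[254, 255, 255], [254, 255, 255], [254, 255, 255], [248, 254, 255], [78, 198, 244], [82, 196, 243], [172, 199, 222], [202, 199, 211], [201, 198, 210], [200, 197, 208], [201, 199, 210], [201, 199, 210]]
```

Request:
carry_out --pt "0.05 -0.1 0 0 0 0 0.15" --pt "0.1 -0.1 0 0 0 0 0.15" --pt "0.07 -0.08 0 0 0 0 0.15" --pt "0 0 0 0 0 0 0.15" --pt "0 0 0 0 0 0 0.15" --pt "0 0 0 0 0 0 0.15" --pt "0 0 0 0 0 0 0.15" --pt "0 0 0 0 0 0 0.15"

```text
time: 13.57
tool_pos: [0.4921, -0.2541, 0.1651]
tool_rot: [2.879, -0.095, 1.149]
contact_force: [0.2, 0.0, -0.9]
opening: 0.022
grip_force: 30.0
```

```bash
cat > w.py <<'E'
from spot import *
s,p,r=tool(); a=r.apply([0,0,-1]); c=cam('wrist'); P=cloud(c); print(p,s['tool_rot'],s['contact_force'],'along N',np.dot(s['contact_force'],N),s['time'])
im=c['image'].astype(int); b,g,rr=im[...,0],im[...,1],im[...,2]
m=((rr-g>110)&(rr-b>110)&(rr>150)).astype(np.uint8); m[262:]=0
n,l,st,ce=cv2.connectedComponentsWithStats(m); print([(st[i].tolist(),ce[i].round(1)) for i in range(1,n) if st[i][4]>5])
h,sa,v=cv2.split(cv2.cvtColor(c['image'],cv2.COLOR_BGR2HSV))
k=(h>18)&(h<32)&(sa>100)&(v>150); k[225:]=0; k[:150]=0; k[:,:240]=0; k[:,420:]=0
q=P[k]; q=q[abs(q-np.median(q,0)).max(1)<.07]
for _ in range(5):
    mm=q.mean(0); nn=np.linalg.svd(q-mm,full_matrices=False)[2][2]; d=abs((q-mm)@nn); q=q[d<max(.0008,2.5*np.median(d))]
nn*=np.sign(nn[2]); print('wrist plane n',nn.round(4),len(q),'ext',np.ptp(q,0),'N',N.round(4),'axis',a.round(4),'tip height over plane mm',((p-.088*a-mm)@nn*1000).round(2))
print('contact px',proj(c,p-.088*a-((p-.088*a-mm)@nn)*a),'tip',proj(c,p-.088*a))
cv2.imwrite('pics/w4.png',c['image'])
E
python3 w.py
```

```text
[ 0.4920808  -0.25411458  0.16511313] [ 2.87873914 -0.09486544  1.14887636] [ 0.21968553  0.04392327 -0.9295421 ] along N -0.9528756289045467 13.5667
[([310, 231, 30, 24, 280], array([324.3, 240.2]))]
wrist plane n [-0.2666  0.021   0.9636] 2254 ext [0.04875478 0.04080568 0.01473347] N [-0.274   0.0233  0.9614] axis [-0.2745  0.023   0.9613] tip height over plane mm 6.21
contact px (np.float64(322.7948635275454), np.float64(244.99880570032917)) tip (np.float64(322.7654934710379), np.float64(247.49636953940436))
```

The axis is now over the ring's centre: the ring's mid pixel is (324.5,245) and the contact pixel (324.6,245). The tip is 6.2 mm off the face. I'll press gently in two steps.

Request:
carry_out --pt "0 0 0.2 0 0 0 0.15" --pt "0 0 0.2 0 0 0 0.15" --pt "0 0 0.2 0 0 0 0.15" --pt "0 0 0.1 0 0 0 0.15" --pt "0 0 0.1 0 0 0 0.15" --pt "0 0 0.1 0 0 0 0.15" --pt "0 0 0.1 0 0 0 0.15" --pt "0 0 0 0 0 0 0.15"

```text
time: 14.28
tool_pos: [0.4948, -0.2543, 0.1554]
tool_rot: [2.879, -0.095, 1.149]
contact_force: [-0.7, -0.3, 0.3]
opening: 0.0217
grip_force: 30.0
```

Request:
carry_out --pt "0 0 0 0 0 0 0.15" --pt "0 0 0 0 0 0 0.15" --pt "0 0 0 0 0 0 0.15" --pt "0 0 0 0 0 0 0.15" --pt "0 0 0 0 0 0 0.15" --pt "0 0 0 0 0 0 0.15" --pt "0 0 0 0 0 0 0.15" --pt "0 0 0 0 0 0 0.15"

```text
time: 14.95
tool_pos: [0.4948, -0.2543, 0.1555]
tool_rot: [2.879, -0.095, 1.149]
contact_force: [-1.7, -0.2, 0.0]
opening: 0.0216
grip_force: 30.0
```

```bash
python3 w.py
```

```text
[ 0.49481293 -0.25431908  0.1555152 ] [ 2.87871079 -0.09486045  1.14888798] [-1.67992281 -0.23562442  0.02397381] along N 0.47787900355697044 14.95
[([309, 234, 32, 22, 285], array([324.6, 243. ]))]
wrist plane n [-0.2645  0.0222  0.9641] 2235 ext [0.04863265 0.03880647 0.01454019] N [-0.274   0.0233  0.9614] axis [-0.2745  0.023   0.9613] tip height over plane mm -3.8
contact px (np.float64(322.7790345180381), np.float64(249.10015411554096)) tip (np.float64(322.79756210878475), np.float64(247.51149269289024))
```

Request:
carry_out --pt "0 0 0.1 0 0 0 0.15" --pt "0 0 0.1 0 0 0 0.15" --pt "0 0 0.1 0 0 0 0.15" --pt "0 0 0.1 0 0 0 0.15" --pt "0 0 0.04 0 0 0 0.15" --pt "0 0 0 0 0 0 0.15" --pt "0 0 0 0 0 0 0.15" --pt "0 0 0 0 0 0 0.15"

```text
time: 15.67
tool_pos: [0.496, -0.2544, 0.1513]
tool_rot: [2.879, -0.095, 1.149]
contact_force: [-1.2, 0.1, 2.1]
opening: 0.0214
grip_force: 30.0
```

Request:
carry_out --pt "0 0 0 0 0 0 0.15" --pt "0 0 0 0 0 0 0.15" --pt "0 0 0 0 0 0 0.15" --pt "0 0 0 0 0 0 0.15" --pt "0 0 0 0 0 0 0.15" --pt "0 0 0 0 0 0 0.15" --pt "0 0 0 0 0 0 0.15" --pt "0 0 0 0 0 0 0.15"

```text
time: 16.33
tool_pos: [0.496, -0.2544, 0.1513]
tool_rot: [2.879, -0.095, 1.149]
contact_force: [-0.0, 0.4, 0.9]
opening: 0.0222
grip_force: 30.0
```

```bash
for i in 1 2 3 4; do python3 w.py; done; python3 ang.py | tail -2; python3 - <<'E'
from h import *
a=cv2.imread('pics/w4.png')[190:310,250:410]; b=cv2.imread('pics/a_side.png')[130:220,345:465]; 
cv2.imwrite('pics/fin.png',np.hstack([cv2.resize(a,(400,300)),cv2.resize(b,(400,300),interpolation=cv2.INTER_CUBIC)]))
E
```

```text
[ 0.49602739 -0.25441464  0.15127907] [ 2.87874212 -0.09488756  1.1488764 ] [-0.01692263  0.39070165  0.94844786] along N 0.925620110660779 16.3333
[([309, 236, 32, 21, 270], array([324.4, 244.3]))]
wrist plane n [-0.2658  0.0226  0.9638] 2343 ext [0.048596   0.03731924 0.01482197] N [-0.274   0.0233  0.9614] axis [-0.2745  0.0229  0.9613] tip height over plane mm -8.21
contact px (np.float64(322.7470976358939), np.float64(250.98896652300715)) tip (np.float64(322.78769482839266), np.float64(247.49775023053297))
[ 0.49603811 -0.25441015  0.15128311] [ 2.87873294 -0.09490174  1.14889136] [-2.11333273  0.24652147  1.16235757] along N 1.7023652751953984 16.3833
[([309, 236, 32, 21, 270], array([324.4, 244.3]))]
wrist plane n [-0.2632  0.024   0.9644] 2272 ext [0.04847312 0.03777476 0.01449285] N [-0.274   0.0233  0.9614] axis [-0.2745  0.0229  0.9613] tip height over plane mm -8.28
contact px (np.float64(322.7607195023804), np.float64(251.0064153615627)) tip (np.float64(322.80133569745493), np.float64(247.48447466321278))
[ 0.49603107 -0.25440541  0.1512547 ] [ 2.87877244 -0.09491441  1.
[... 429 characters left out ...]
(247.47472477413908))
[ 0.49603189 -0.25442603  0.15130345] [ 2.87867022 -0.09487309  1.14885056] [-1.05707254  0.24568509  1.43297354] along N 1.6730993535060563 16.4833
[([309, 236, 32, 21, 270], array([324.4, 244.3]))]
wrist plane n [-0.2633  0.0233  0.9644] 2209 ext [0.0487099  0.03748883 0.01448587] N [-0.274   0.0233  0.9614] axis [-0.2746  0.023   0.9613] tip height over plane mm -8.24
contact px (np.float64(322.7795511352378), np.float64(251.02404800932263)) tip (np.float64(322.8201826408241), np.float64(247.51876695032436))
side 1358 970 [ 1.     0.022 -0.005] theta 1.5756304542793622 [0.6   0.26  0.152]
scene 2631 2113 [1.    0.023 0.008] theta 1.562579454300277 [0.613 0.257 0.139]
```

View pics/fin.png

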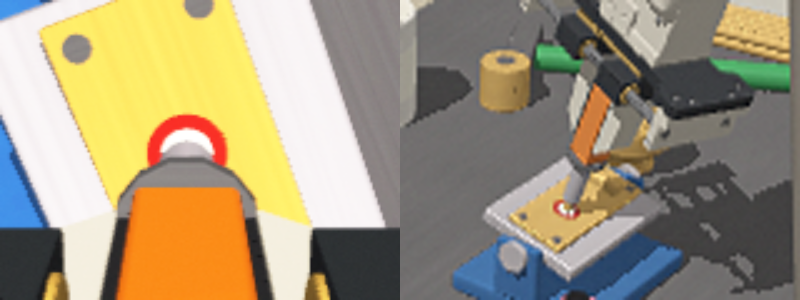

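The nose sits inside the ring, centred in the wrist view at (187,150) with the side view agreeing at (567,208). It is pushed in about 8 mm by position, with a rise of about 2.5 N by force, and the display still stands at 1.57. I'm handing in.

```bash
python3 -c "
from cell import robot
print(robot.hand_in())"
```

```text
the job is handed in; nothing more can be done
None
```

I handed the job in at about 16.5 s: the display stands upright (about 1.57 rad). The probe is still gripped, its nose inside the red ring, square to the plate within about 0.6° and roughly half pushed in (about 8 mm by position; the force suggests 6–8 mm).

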